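# Index the cladding trunnion to the yellow notch and pin it

### The job

Swing the trunnion cradle, which has a crank with a black and yellow grip for this, until the yellow-painted notch of the index quadrant stands under the red-headed pin, so that the cradle leans 30 degrees towards the robot; then press the pin fully home in that notch to lock the cradle. Let go of everything and leave the caliper, the bar clamp and the spare vane where they lie.

Things in the scene. Friction and masses are not known exactly. Their poses are not given: they have to be found in the camera images.
- fixture: fixture bolted to the table (cannot move): steel base 180 x 215 x 12 mm, two blue cheeks (80 wide, 12 thick, 182 high) at y = -75 and +75. Origin: under the middle, on the table. y axis parallel to the trunnion axis; x axis points away from the robot, yaw within 0.3 rad. On the +y cheek a blue bracket (44 along x, y = 69 to 119, top at z = 246 mm) overhangs the quadrant and guides the pin.
- trunnion_axis (a point): point on the cradle's horizontal swing axis, midway between the cheeks, 150 mm above the table, directly above the fixture's origin; axes as the fixture's. The cradle that swings about it is an aluminium plate 130 x 116 mm between the cheeks with a metal vane clamped on it.
- cradle (a joint): swing angle of the cradle, rad: 0 = level, crank arm straight up; positive = leaning towards the robot (crank grip moves towards the fixture's -x). Travel -0.85 to 0.85; target +0.524 (30 degrees), not the end of the travel. Starts between -0.7 and 0.2. Balanced and stiff (0.3 N m, 2.5 N at the grip): it stays where it is left.
- quadrant (a point): centre of the steel index quadrant (rim radius 65, y = 89 to 101 mm in the fixture's frame), on the swing axis, turning with the cradle. Three radial notches 17 wide, 20 mm deep in its upper rim, 30 degrees apart: the wanted one has yellow teeth both sides and a yellow dot, the other two (for 0 and -30 degrees) are bare with white dots. The notch in use is the one at the top, under the pin.
- crank_grip (a point): middle of the crank's grip: round black handle with yellow end bands, 22 mm thick, 90 long, parallel to the trunnion axis, outside the -y cheek. In the fixture's frame at cradle angle q: x = -120 sin q, y = -150, z = 150 + 120 cos q mm. The flat crank arm (22 wide) is at y = -91 to -101; the grip's outer end is free. It can be pushed either way or pinched from above.
- index_pin (a joint): how far the pin is pressed down, m: 0 = drawn out (start), 0.022 = fully home, head on the bracket. It sticks where left; about 3 N slides it. With no notch below, its round tip lands on the rim at about 0.004. The 14 mm pin enters a notch that is within about 0.06 rad of true and then centres the cradle itself; pressing with 10 to 20 N is enough.
- pin_top (a point): centre of the top of the pin's red round head (34 mm in diameter, 18 high), at x = 0, y = 95 mm in the fixture's frame; 286 mm above the table when drawn out, 264 when home. Moves with the pin.
- caliper: loose steel and black caliper, 210 mm long, lying flat on the table to the robot's left; origin under the middle of its beam. Leave alone.
- bar_clamp: loose steel bar clamp with a black and yellow handle, 215 mm long, lying on the table to the robot's left; origin under its bar. Leave alone.
- spare_vane: loose steel vane with two platforms, 85 x 60 x 69 mm, standing on the table to the robot's right; origin under its middle. Leave alone.

How it is judged:
On the way, in this order (a step that is already met when the one before it is completed fails the run):
1. the cradle is swung to within 0.1 rad of 30 degrees towards the robot while the pin is still drawn out (pressed less than 8 mm) (value of joint cradle between 0.424 and 0.624 rad and value of joint index_pin below 0.008 m), for 0.2 s.
2. the pin is pressed home in the yellow notch (at least 19 of 22 mm) (value of joint index_pin above 0.019 m and value of joint cradle between 0.474 and 0.574 rad), for 0.2 s.
At the end, for the whole second after the job is handed in: The cradle stands still at 0.524 rad (30 degrees towards the robot) within 0.05 rad and the index pin is pressed down at least 19 mm of its 22 mm, in the yellow notch (all of step 2 and velocity of joint cradle between -0.05 and 0.05 rad/s); the robot touches nothing.
It fails at once if the caliper is moved more than 40 mm (distance of caliper from where it was at the start of the episode above 0.04 m).
It fails at once if the bar clamp is moved more than 40 mm (distance of bar_clamp from where it was at the start of the episode above 0.04 m).
It fails at once if the spare vane is moved more than 40 mm (distance of spare_vane from where it was at the start of the episode above 0.04 m).
It also fails if it takes over 48 s, if anything falls off the work surface, if the arm or the gripper's body presses on something with over 40 N, if the wrist force passes 120 N, or if a joint passes its speed limit or range.

### The arm

A 6-joint arm with a two-finger parallel gripper is mounted at the origin on the work surface. World frame = base frame: x ahead of the robot, y to its left, z up, the work surface at z = 0. Lengths are in m, angles in rad, forces in N, time in s.
With the tool pointing down it reaches from about 0.325 to 0.775 m from the base axis. Payload 9.3 kg.
Tool frame: the origin (TCP) lies where the fingers leave the gripper's body, on its centre line; the fingertips stand ctrl.tcp_to_tips ahead of it and the grasp point (between the pads) lies 54 mm ahead of it (ctrl.tcp_to_tips is the distance from the TCP to the fingertips, in m); z points along the fingers, y is the line along which they close (so a half turn about z gives the same grasp; the last joint's range is limited). The gripper opens to 85 mm and grips with 20 to 120 N. Pads are 22 mm wide; open, the fingers measure 114 mm over their backs; the gripper's body (76 mm by 85 mm) begins 54 mm behind the grasp point. The pads swing forward as they close: fully open they stand 13 mm farther back than shut.
Start: joints at [-1.273, 0.259, 0.021, 1.334, 0, 1.418], TCP at [0.24, -0.495, 0.304] pointing down, gripper open.
Joint ranges: [-3.04, 3.04], [-0.91, 1.82], [-1.04, 1.36], [-1.92, 1.95], [-1.52, 1.45], [-3.14, 3.14]. Speed limits (rad/s): [2.22, 2.22, 2.79, 3.14, 3.14, 3.14].

### API

Orientations are given as a 3x3 rotation matrix whose columns are the frame's x, y, z axes.
In Python, from workcell import read_state, snapshot, ctrl, spotter gives the robot as it stands.
- The arm moves only by the tool apply_moves, never from a script. Its argument "moves" is a list of rows, each an object with "gripper": the closure in counts, from 0 (fully open) to 255 (shut); "xyz": the shift along the tool's x, y, z in mm, a list of three; "turn": the turn about the tool's z in degrees. A call has 1 to 12 rows; each row shifts and turns the commanded pose from where the row before left it, along the tool's axes as they then stand; what a row does not reach is not made up. A row lasts 1/8 s, in which the tool goes at most 62.5 mm and 10.7 degrees, less where a joint would pass 70% of its speed; a pose out of reach is approached as far as the arm can. A call with a gripper value outside its range is refused whole. The fingers move at their own pace and stop on an object; "grip_force" is the grip in N (left out, the last holds). Time passes only in rows, so rows that do not move let the fingers close. It gives the time, the measured TCP pose, the force, the opening and the grip force at its end, in the units of the state.
- read_state(): the state, without advancing time (a new reading comes with each control period).
- snapshot(name): name is "side" or "top"; returns a dict with "image" (400x640x3 uint8, blue, green, red), "fov_y" (degrees; the focal length in pixels is half the picture's height over the tangent of half this angle, whatever the lens; pixels are square), "cx", "cy" (the principal point, pixels), "xyz" and "rotation" of the camera in the world. Camera axes: x right, y down, z forward; pixel columns grow to the right and rows downward; lengths in m; the calibration is good to about 2 mm. A picture is of the moment at which its call begins. There is no depth.
- ctrl.sign_off(): hands the job in; it is judged then, once.
Trained networks look in a picture, given as the dict that the camera call returned (one of the last four; its "shot" number tells which), for a name from the list of things; names that differ only in an ending like _2 or _b are one class to them, and where a whole thing is asked for, a point or a joint stands for the part that bears it (a point fixed in the world has none). Each returns a list of dicts, best first, with "confidence" (0 to 1); they miss things now and then, are a little off and sometimes report something else, mostly with a low value. They report only what shows in the picture. A call takes as long as a camera call.
- spotter.spot_in(picture, thing): "location" ([column, row] in pixels, amid what is visible of it).
- spotter.landmark_of(picture, thing): "location" ([column, row] in pixels: a listed point, or the origin of a listed thing).
The state is a dict: "clock": time; "qpos": joint angles; "dq": joint speeds; "effort": joint torques, N m; "tcp_pos": TCP position; "tcp_rot": TCP orientation; "contact_force": force on the tool from outside, world axes, zero at the start; "moment": the same for the moment, N m; "gripper_width": finger opening in m; "grip_force": force on a finger pad.
Only numpy, scipy, OpenCV 4.12 (cv2) and the standard library are available. Lean on these libraries where they do the work, as an engineer would, in place of code of your own. Each camera call takes 0.05 s, during which the arm holds its last target. There are 200 camera calls.

## Working session

There is one attempt and no reset: what is moved stays moved. The work goes in short steps, Python scripts to look and compute and a tool call to move; the robot and the scene stay as the last step left them, time stands still between calls to the robot, and variables do not carry over. Pictures are saved under pics/ and viewed, at most 10 in all, crops included, and the job is handed in when it is done.

Besides the shell and the picture viewer there is one more tool, called after "Request:" as a command line: name --argument value ..., lists and objects as JSON in quotes. apply_moves: Moves the arm, as the interface text tells. Its arguments: {"type":"object","properties":{"moves":{"type":"array"},"grip_force":{"type":"number"}},"required":["moves"]}

```bash
mkdir -p pics
cat > h.py <<'E'
import numpy as np,cv2
from workcell import read_state,snapshot,ctrl,spotter
def ray(p,uv):
    f=p["image"].shape[0]/2/np.tan(np.radians(p["fov_y"])/2)
    d=np.array([(uv[0]-p["cx"])/f,(uv[1]-p["cy"])/f,1]);d=np.array(p["rotation"])@d
    return np.array(p["xyz"]),d/np.linalg.norm(d)
def proj(p,X):
    f=p["image"].shape[0]/2/np.tan(np.radians(p["fov_y"])/2)
    c=np.array(p["rotation"]).T@(np.array(X)-p["xyz"]);return c[:2]/c[2]*f+[p["cx"],p["cy"]]
def atz(p,uv,z):
    o,d=ray(p,uv);return o+d*(z-o[2])/d[2]
E
python3 - <<'E'
from h import *
s=read_state();print(s["clock"],s["tcp_pos"],np.round(s["tcp_rot"],3),s["gripper_width"],ctrl.tcp_to_tips)
ims=[]
for n in("side","top"):
    p=snapshot(n);cv2.imwrite(f"pics/{n}0.png",p["image"]);print(n,np.round(p["xyz"],3),np.round(p["rotation"],2).tolist(),p["fov_y"])
    for t in("fixture","trunnion_axis","quadrant","crank_grip","pin_top"):
        r=spotter.landmark_of(p,t)
        print(t,[(np.round(x["location"],1).tolist(),round(x["confidence"],2)) for x in r[:2]])
        z={"fixture":0,"trunnion_axis":.15,"quadrant":.15,"crank_grip":.25,"pin_top":.286}[t]
        if r:print("   ",np.round(atz(p,r[0]["location"],z),3))
E
```

```text
0.0 [ 0.2395441  -0.49487137  0.30325418] [[ 0.9    0.436 -0.   ]
 [ 0.436 -0.9    0.001]
 [ 0.    -0.001 -1.   ]] 0.08546045166258216 0.0726
side [0.229 1.068 0.912] [[-0.97, -0.14, 0.22], [-0.26, 0.53, -0.8], [-0.0, -0.83, -0.55]] 47.456107152331825
fixture [([319.1, 246.0], 0.94)]
    [ 0.514 -0.01   0.   ]
trunnion_axis [([318.6, 203.2], 0.88)]
    [ 0.52  -0.028  0.15 ]
quadrant [([311.6, 223.3], 0.58), ([214.4, 341.5], 0.49)]
    [0.514 0.075 0.15 ]
crank_grip [([319.3, 148.3], 0.63)]
    [ 0.56  -0.187  0.25 ]
pin_top [([309.4, 179.5], 0.6)]
    [0.521 0.064 0.286]
top [ 0.341 -0.022  1.862] [[-0.01, -0.99, 0.11], [-1.0, 0.01, 0.02], [-0.02, -0.11, -0.99]] 42.37871872939391
fixture [([301.4, 208.2], 0.75)]
    [0.534 0.073 0.   ]
trunnion_axis [([327.7, 210.4], 0.9), ([438.1, 219.1], 0.61)]
    [ 0.51  -0.022  0.15 ]
quadrant [([301.8, 210.0], 0.87)]
    [0.512 0.064 0.15 ]
crank_grip [([377.2, 191.1], 0.93)]
    [ 0.56  -0.178  0.25 ]
pin_top [([213.2, 254.3], 0.64), ([207.8, 168.6], 0.57)]
    [0.365 0.328 0.286]
```

View pics/side0.png

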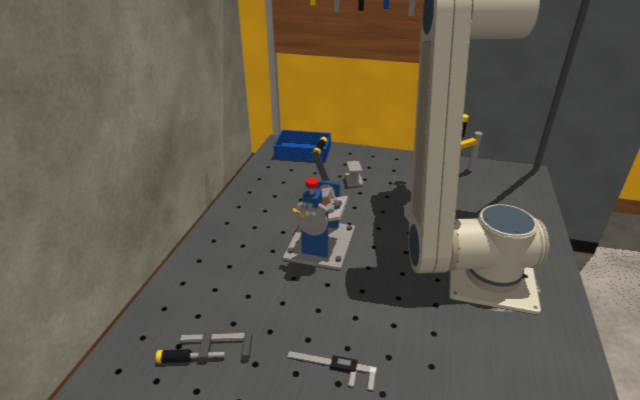

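View pics/top0.png

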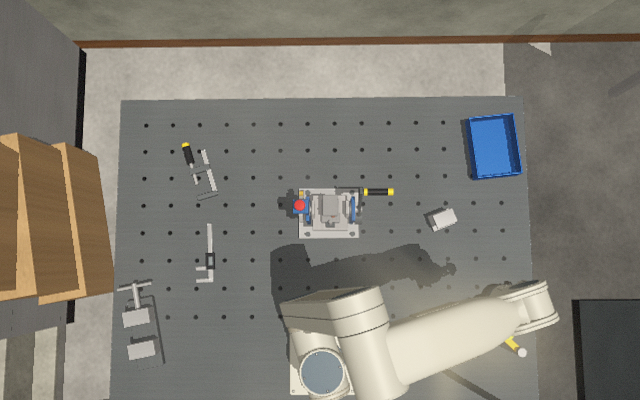

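The side view shows the red pin head at about (312,184) and the crank grip at about (320,146). The top view shows the pin head at (300,205) and the grip from (366,191) to (391,191). The grip leans away from the robot. Next I fit the fixture pose and the swing angle jointly.

```bash
cat >> h.py <<'E'
from scipy.optimize import least_squares
def red(p,lo=None):
    h=cv2.cvtColor(p["image"],cv2.COLOR_BGR2HSV);m=((h[...,0]<6)|(h[...,0]>174))&(h[...,1]>180)&(h[...,2]>90)
    n,l,s,c=cv2.connectedComponentsWithStats(m.astype(np.uint8));return [(c[i].round(1).tolist(),int(s[i,4])) for i in np.argsort(-s[1:,4])[:3]+1]
def W(v,P):
    c,s=np.cos(v[2]),np.sin(v[2]);return np.array([v[0]+c*P[0]-s*P[1],v[1]+s*P[0]+c*P[1],P[2]])
def grip(q):return [-.12*np.sin(q),-.15,.15+.12*np.cos(q)]
E
cat > m.py <<'E'
from h import *
import sys
obs=[]
for n in("side","top"):
    p=snapshot(n);r=red(p);print(n,r)
    if r and r[0][1]>15: obs.append((p,"pin",r[0][0],.7))
    for t in("trunnion_axis","quadrant","crank_grip"):
        r=spotter.landmark_of(p,t)
        if r and r[0]["confidence"]>.5:obs.append((p,t,r[0]["location"],2.))
    r=spotter.spot_in(p,"crank_grip");print("gripspot",[(x["location"],x["confidence"]) for x in r[:1]])
def P(t,q):return {"pin":[0,.095,.277],"trunnion_axis":[0,0,.15],"quadrant":[0,.095,.15],"crank_grip":grip(q)}[t]
def res(v):return np.concatenate([(proj(p,W(v,P(t,v[3])))-uv)/s for p,t,uv,s in obs])
r=least_squares(res,[.51,-.02,0,-.3],loss="soft_l1")
print("x y yaw q",r.x.round(4))
for o,e in zip(obs,res(r.x).reshape(-1,2)):print(o[1],(e*o[3]).round(1))
print("pin",W(r.x,[0,.095,.286]).round(4),"grip",W(r.x,grip(r.x[3])).round(4),"target",W(r.x,grip(.524)).round(4))
E
python3 m.py
```

```text
side [([311.7, 182.5], 106)]
gripspot [([318.6, 208.9], 0.88)]
top [([298.0, 201.0], 1), ([304.0, 205.0], 1), ([296.0, 208.0], 1)]
gripspot [([335.3, 212.6], 0.73)]
x y yaw q [ 0.5155 -0.0275  0.0052 -0.39  ]
pin [-0.3  0.8]
trunnion_axis [ 0.9 -1.4]
quadrant [ 1.1 -2.9]
crank_grip [ 1.5 -0.8]
trunnion_axis [ 1.3 -0.5]
quadrant [-2.7  1.8]
crank_grip [ 1.  -2.2]
pin [0.515  0.0675 0.286 ] grip [ 0.5619 -0.1773  0.261 ] target [ 0.4562 -0.1778  0.2539]
```

```bash
sed -i 's/(h\[...,1\]>180)&(h\[...,2\]>90)/(h[...,1]>110)\&(h[...,2]>80)/' h.py; python3 m.py
python3 - <<'E'
from h import *
ims=[]
for n,(u,v) in(("side",(315,190)),("top",(340,210))):
    p=snapshot(n)["image"][v-75:v+75,u-75:u+75];ims.append(cv2.resize(p,(400,400),interpolation=cv2.INTER_CUBIC))
cv2.imwrite("pics/crop.png",np.hstack(ims))
E
```

```text
side [([311.5, 182.4], 122)]
gripspot [([317.9, 209.6], 0.66)]
top [([299.1, 204.7], 90)]
gripspot [([333.8, 209.8], 0.63)]
x y yaw q [ 0.5158 -0.0296  0.0038 -0.3225]
pin [-0.1  0.5]
trunnion_axis [0.6 1.5]
quadrant [-1.  -1.2]
crank_grip [1.2 0.1]
pin [0.3 0.2]
trunnion_axis [ 2.5 -0.8]
quadrant [-1.  -0.9]
crank_grip [-0.6 -1.1]
pin [0.5154 0.0654 0.286 ] grip [ 0.5544 -0.1794  0.2638] target [ 0.4563 -0.1798  0.2539]
```

View pics/crop.png

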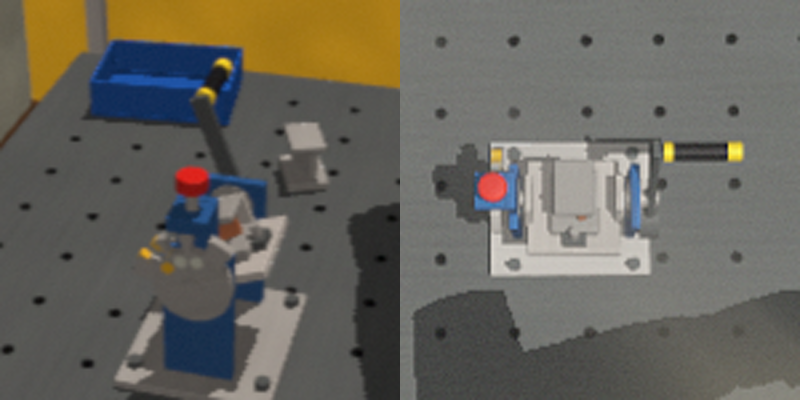

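Request:
apply_moves --moves '[{"gripper":0,"xyz":[0,0,-25],"turn":-10.7},{"gripper":0,"xyz":[0,0,-25],"turn":-10.7},{"gripper":0,"xyz":[0,0,-25],"turn":-10.7},{"gripper":0,"xyz":[0,0,-25],"turn":-10.7},{"gripper":0,"xyz":[0,0,0],"turn":-10.7},{"gripper":0,"xyz":[0,0,0],"turn":-10.7},{"gripper":0,"xyz":[0,0,0],"turn":0}]'

```text
clock: 2.58
tcp_pos: [0.2396, -0.495, 0.4039]
tcp_rot: [[0.001, 1.0, 0.0], [1.0, -0.001, 0.0], [0.0, 0.0, -1.0]]
contact_force: [-0.4, 0.4, 0.7]
gripper_width: 0.0856
grip_force: 0.0
```

The crop shows the grip centred at about (378.6,192) in top-view pixels, which puts it near x=0.555, y=-0.178. Its axis is parallel to y, so yaw is about 0.

Request:
apply_moves --moves '[{"gripper":0,"xyz":[39,39.5,0],"turn":0},{"gripper":0,"xyz":[39,39.5,0],"turn":0},{"gripper":0,"xyz":[39,39.5,0],"turn":0},{"gripper":0,"xyz":[39,39.5,0],"turn":0},{"gripper":0,"xyz":[39,39.5,0],"turn":0},{"gripper":0,"xyz":[39,39.5,0],"turn":0},{"gripper":0,"xyz":[39,39.5,0],"turn":0},{"gripper":0,"xyz":[39,39,0],"turn":0},{"gripper":0,"xyz":[0,0,0],"turn":0},{"gripper":0,"xyz":[0,0,0],"turn":0}]'

```text
clock: 3.82
tcp_pos: [0.5549, -0.1829, 0.4036]
tcp_rot: [[0.002, 1.0, -0.001], [1.0, -0.002, -0.0], [-0.0, -0.001, -1.0]]
contact_force: [0.3, 0.7, -0.2]
gripper_width: 0.085
grip_force: 0.0
```

Run:
```python
from h import *
p=snapshot("side")["image"][95:245,215:415];cv2.imwrite("pics/above.png",cv2.resize(p,(800,600),interpolation=cv2.INTER_CUBIC))
```

```text
(no output)
```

View pics/above.png

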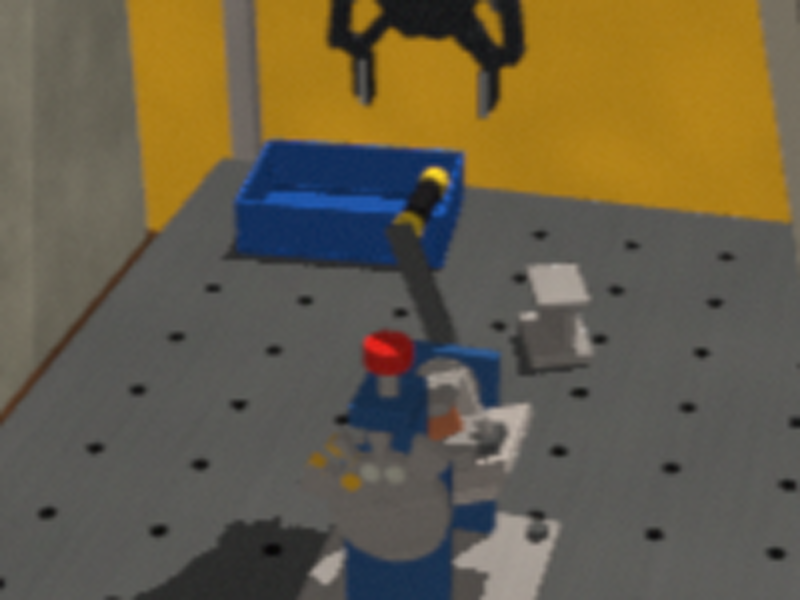

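In the crop, the fingers (columns 365 and 487) straddle the grip (column ~420) and sit centred above it. I descend and pinch gently.

Request:
apply_moves --moves '[{"gripper":0,"xyz":[0,0,30],"turn":0},{"gripper":0,"xyz":[0,0,30],"turn":0},{"gripper":0,"xyz":[0,0,25],"turn":0},{"gripper":100,"xyz":[0,0,0],"turn":0},{"gripper":220,"xyz":[0,0,0],"turn":0},{"gripper":220,"xyz":[0,0,0],"turn":0},{"gripper":220,"xyz":[0,0,0],"turn":0},{"gripper":220,"xyz":[0,0,0],"turn":0},{"gripper":220,"xyz":[0,0,0],"turn":0}]' --grip_force 25

```text
clock: 5.0
tcp_pos: [0.5555, -0.1832, 0.3202]
tcp_rot: [[-0.0, 1.0, 0.003], [1.0, 0.0, -0.002], [-0.002, 0.003, -1.0]]
contact_force: [1.0, -1.0, 6.7]
gripper_width: 0.0211
grip_force: 25.3
```

Request:
apply_moves --moves '[{"gripper":220,"xyz":[0,-10,-3],"turn":0},{"gripper":220,"xyz":[0,-10,-2.2],"turn":0},{"gripper":220,"xyz":[0,-10,-1.2],"turn":0},{"gripper":220,"xyz":[0,-10,-0.5],"turn":0},{"gripper":220,"xyz":[0,-10,0.5],"turn":0},{"gripper":220,"xyz":[0,-10,1.2],"turn":0},{"gripper":220,"xyz":[0,-10,2.2],"turn":0},{"gripper":220,"xyz":[0,-10,3],"turn":0},{"gripper":220,"xyz":[0,-10,4],"turn":0},{"gripper":220,"xyz":[0,-10,5],"turn":0},{"gripper":220,"xyz":[0,0,0],"turn":0},{"gripper":220,"xyz":[0,0,0],"turn":0}]'

```text
clock: 6.5
tcp_pos: [0.4545, -0.1831, 0.3098]
tcp_rot: [[-0.0, 1.0, -0.002], [1.0, 0.0, -0.0], [-0.0, -0.002, -1.0]]
contact_force: [-2.3, -1.7, 2.4]
gripper_width: 0.0209
grip_force: 25.8
```

Run:
```python
from h import *
s=read_state();print(s["tcp_pos"],s["contact_force"],s["gripper_width"])
P=snapshot("side");p=P["image"][150:270,235:395];cv2.imwrite("pics/swung.png",cv2.resize(p,(800,600),interpolation=cv2.INTER_CUBIC))
v=[.5155,-.0296,.004]
# expected pixel of notch centre (r=55, outer face y=.101) for a few q; yellow notch on quadrant at +30deg (away side)
for q in(.45,.524,.6):
    a=q-.524;print(q,((proj(P,W(v,[-.055*np.sin(a),.101,.15+.055*np.cos(a)]))-[235,150])*5).round(1))
```

```text
[ 0.45449765 -0.18307046  0.30983899] [-2.27969182 -1.72998809  2.41718302] 0.020864034452868326
0.45 [374.1 280.9]
0.524 [381.2 281.7]
0.6 [388.5 283. ]
```

View pics/swung.png

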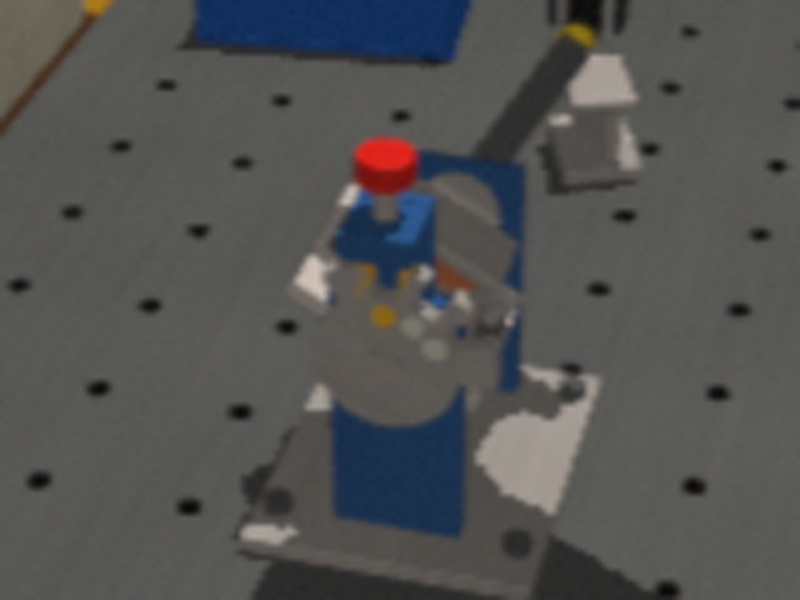

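The yellow notch's teeth (367 and 405) sit directly under the pin (column ~385), and the grip position gives q≈0.53. I release and move over to the pin with closed fingers.

Request:
apply_moves --moves '[{"gripper":0,"xyz":[0,0,0],"turn":0},{"gripper":0,"xyz":[0,0,0],"turn":0},{"gripper":0,"xyz":[0,0,0],"turn":0},{"gripper":0,"xyz":[0,0,0],"turn":0},{"gripper":0,"xyz":[0,0,-30],"turn":0},{"gripper":0,"xyz":[0,0,-30],"turn":0},{"gripper":0,"xyz":[0,0,-30],"turn":0},{"gripper":0,"xyz":[0,0,0],"turn":0}]'

```text
clock: 7.55
tcp_pos: [0.4553, -0.1831, 0.4017]
tcp_rot: [[-0.001, 1.0, 0.003], [1.0, 0.001, -0.002], [-0.002, 0.003, -1.0]]
contact_force: [-0.0, 0.7, 0.8]
gripper_width: 0.0855
grip_force: 0.0
```

Request:
apply_moves --moves '[{"gripper":255,"xyz":[41,10,0],"turn":0},{"gripper":255,"xyz":[41,10,0],"turn":0},{"gripper":255,"xyz":[41,10,0],"turn":0},{"gripper":255,"xyz":[41,10,0],"turn":0},{"gripper":255,"xyz":[41,10,0],"turn":0},{"gripper":255,"xyz":[43,11,0],"turn":0},{"gripper":255,"xyz":[0,0,0],"turn":0},{"gripper":255,"xyz":[0,0,10],"turn":0},{"gripper":255,"xyz":[0,0,10],"turn":0},{"gripper":255,"xyz":[0,0,0],"turn":0},{"gripper":255,"xyz":[0,0,0],"turn":0}]'

```text
clock: 8.93
tcp_pos: [0.5158, 0.0645, 0.38]
tcp_rot: [[0.001, 1.0, 0.0], [1.0, -0.001, -0.0], [-0.0, 0.0, -1.0]]
contact_force: [0.6, 0.1, 0.3]
gripper_width: 0.0002
grip_force: 0.0
```

Run:
```python
from h import *
s=read_state();print(s["tcp_pos"],s["contact_force"],s["gripper_width"])
P=snapshot("side");p=P["image"][120:270,220:420];cv2.imwrite("pics/pin.png",cv2.resize(p,(800,600),interpolation=cv2.INTER_CUBIC));print(red(P))
```

```text
[0.51578078 0.06449095 0.37998363] [0.5759818  0.10006702 0.25952819] 0.00022838835854896916
[([311.5, 182.4], 124)]
```

View pics/pin.png

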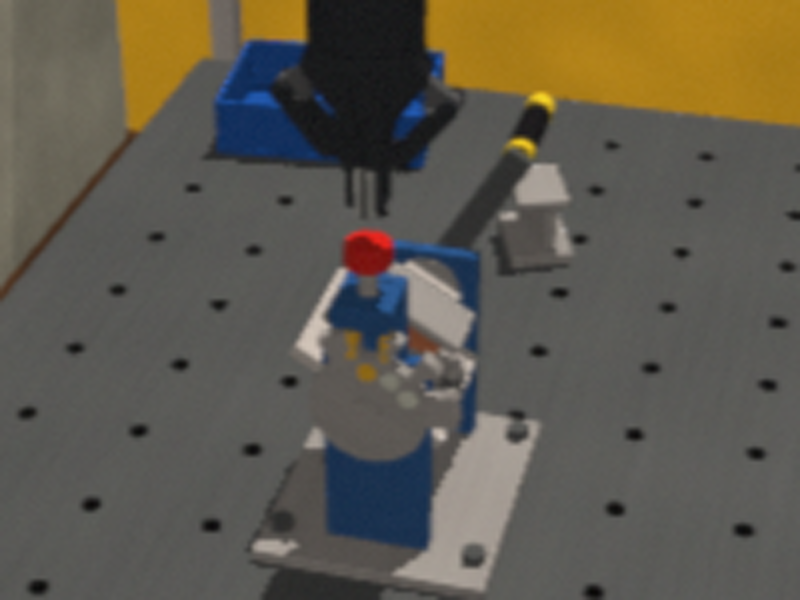

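The closed tips hang right over the red head at about (368,210) in the crop, and the cradle has stayed put with the notch under the pin. I press gradually.

Request:
apply_moves --moves '[{"gripper":255,"xyz":[0,0,9],"turn":0},{"gripper":255,"xyz":[0,0,9],"turn":0},{"gripper":255,"xyz":[0,0,4],"turn":0},{"gripper":255,"xyz":[0,0,4],"turn":0},{"gripper":255,"xyz":[0,0,4],"turn":0},{"gripper":255,"xyz":[0,0,0],"turn":0}]'

```text
clock: 9.72
tcp_pos: [0.5159, 0.0651, 0.3496]
tcp_rot: [[-0.001, 1.0, -0.0], [1.0, 0.001, 0.0], [0.0, -0.0, -1.0]]
contact_force: [0.2, 0.1, 0.4]
gripper_width: -0.0
grip_force: 0.0
```

Request:
apply_moves --moves '[{"gripper":255,"xyz":[0,0,3],"turn":0},{"gripper":255,"xyz":[0,0,3],"turn":0},{"gripper":255,"xyz":[0,0,3],"turn":0},{"gripper":255,"xyz":[0,0,3],"turn":0}]'

```text
clock: 10.22
tcp_pos: [0.5159, 0.0651, 0.3377]
tcp_rot: [[-0.0, 1.0, 0.0], [1.0, 0.0, 0.0], [0.0, 0.0, -1.0]]
contact_force: [-0.1, -0.1, 2.4]
gripper_width: 0.0
grip_force: 0.9
```

Run:
```python
from h import *
s=read_state();print(s["tcp_pos"],s["contact_force"])
P=snapshot("side");p=P["image"][120:270,220:420];cv2.imwrite("pics/pin2.png",cv2.resize(p,(800,600),interpolation=cv2.INTER_CUBIC));print(red(P))
```

```text
[0.51593779 0.06511484 0.3377449 ] [-0.05634507 -0.07245626  2.44232461]
[([311.7, 190.2], 86)]
```

View pics/pin2.png

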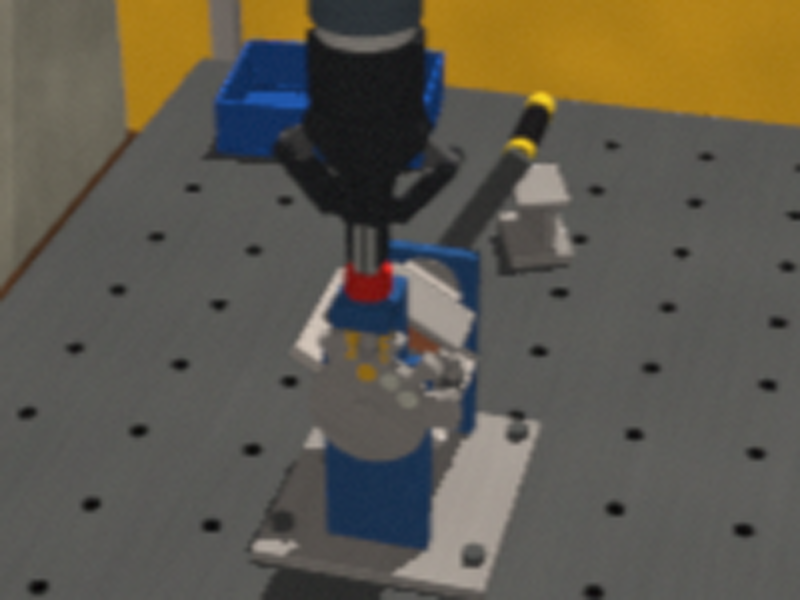

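The head is nearly on the bracket (head bottom ~row 298) and the pin is in the yellow notch. I press a little further until the force rises.

Request:
apply_moves --moves '[{"gripper":255,"xyz":[0,0,1],"turn":0},{"gripper":255,"xyz":[0,0,1],"turn":0},{"gripper":255,"xyz":[0,0,0],"turn":0}]'

```text
clock: 10.65
tcp_pos: [0.5158, 0.0651, 0.3366]
tcp_rot: [[-0.0, 1.0, 0.001], [1.0, 0.0, -0.0], [-0.0, 0.001, -1.0]]
contact_force: [-1.9, 0.6, 6.9]
gripper_width: -0.0001
grip_force: 3.4
```

Request:
apply_moves --moves '[{"gripper":255,"xyz":[0,0,1],"turn":0},{"gripper":255,"xyz":[0,0,1],"turn":0},{"gripper":255,"xyz":[0,0,0],"turn":0},{"gripper":255,"xyz":[0,0,0],"turn":0}]'

```text
clock: 11.15
tcp_pos: [0.5158, 0.0651, 0.3365]
tcp_rot: [[-0.001, 1.0, 0.004], [1.0, 0.001, -0.0], [-0.0, 0.004, -1.0]]
contact_force: [-4.1, 0.4, 20.4]
gripper_width: 0.0001
grip_force: 10.4
```

The pin is home: 20 N against a stop, with the tip at 0.264 m. I retreat and check.

Request:
apply_moves --moves '[{"gripper":255,"xyz":[0,0,-10],"turn":0},{"gripper":255,"xyz":[0,0,-25],"turn":0},{"gripper":255,"xyz":[0,0,-30],"turn":0},{"gripper":255,"xyz":[0,0,-30],"turn":0},{"gripper":255,"xyz":[0,0,0],"turn":0},{"gripper":255,"xyz":[0,0,0],"turn":0},{"gripper":255,"xyz":[0,0,0],"turn":0}]'

```text
clock: 12.02
tcp_pos: [0.5157, 0.0651, 0.4278]
tcp_rot: [[-0.0, 1.0, -0.002], [1.0, 0.0, 0.0], [0.0, -0.002, -1.0]]
contact_force: [-0.5, 0.1, -0.4]
gripper_width: 0.0
grip_force: 0.0
```

Run:
```python
from h import *
s=read_state();print(s["tcp_pos"],s["contact_force"])
P=snapshot("side");p=P["image"][120:270,220:420];cv2.imwrite("pics/end.png",cv2.resize(p,(800,600),interpolation=cv2.INTER_CUBIC));print(red(P))
v=[.5155,-.0296,.004]
for d in(0,.019,.022):print(d,proj(P,W(v,[0,.095,.277-d])))
```

```text
[0.51572159 0.06507062 0.42783344] [-0.49185133  0.06501884 -0.36978864]
[([311.5, 189.2], 119)]
0 [311.55544532 182.91535868]
0.019 [311.62336277 188.9234839 ]
0.022 [311.63398103 189.86279845]
```

View pics/end.png

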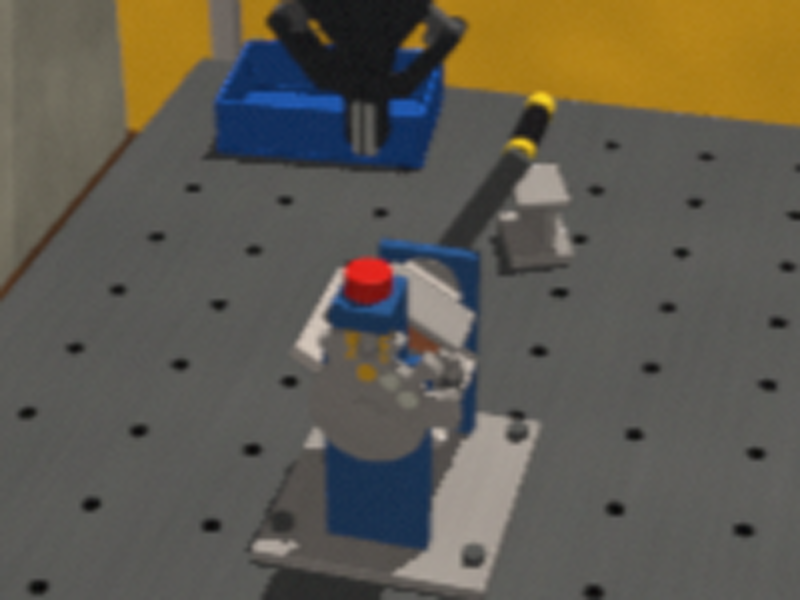

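The head sits on the bracket: it moved 6.8 px, against 6.9 px expected for the full 22 mm. The pin is in the yellow notch and the gripper is clear.

```bash
python3 -c "
from workcell import ctrl
print(ctrl.sign_off())"
```

```text
the job is handed in; nothing more can be done
None
```

The cradle is swung to about 30 degrees towards the robot and locked with the pin fully home in the yellow notch; the gripper is clear of everything, the caliper, bar clamp and spare vane were left alone, and the job was handed in at about 12 s (no verdict was returned).

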